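# Pull the blue cap off the motorhome water panel

## Robot

A 7-joint arm with a two-finger parallel gripper is mounted at the origin on the work surface. World frame = base frame: x ahead of the robot, y to its left, z up, the work surface at z = 0. Lengths are in mm, angles in rad, forces in N, time in s.
With the tool pointing down it reaches from about 350 to 900 mm from the base axis. Payload 19.9 kg.
Tool frame: the origin (TCP) lies midway between the tips of the shut fingers; the grasp point (between the pads) lies 19 mm behind it; z points along the fingers, y is the direction in which the jaws open and shut (so a half turn about z gives the same grasp; the last joint's range is limited). The gripper opens to 94 mm and grips with 3 to 60 N. Pads are 16 mm wide; open, the fingers measure 119 mm over their backs; the gripper's body (75 mm by 177 mm) begins 78 mm behind the grasp point.
Start: joints at [-1.157, 0.417, -0.01, 1.614, 0.005, 1.111, -0.053], TCP at [274.539, 561.451, 205.425] pointing down, gripper open.
Joint ranges: [-2.81, 2.81], [-0.39, 2.02], [-1.27, 1.25], [0.06, 2.57], [-1.19, 4.33], [0.19, 2], [-2.82, 2.82]. Speed limits (rad/s): [1.89, 1.89, 2.39, 2.39, 3.01, 3.01, 3.01].

## Interface

Orientations are given as a unit quaternion [x, y, z, w].
In Python, from bench import robot gives the robot as it stands. The module is installed in compiled form; this text tells all that it offers.
- The arm moves only by the tool servo_tool, never from a script. Its argument "plan" is a list that holds one entry, the list of rows, each a list of 5 numbers: the shift along the tool's x, y, z in mm, then the turn about the tool's z in rad, then the finger opening in mm, from 0 to 94. In form: [[[dx, dy, dz, spin, fingers], ...]]. A call has exactly 8 rows; each row is the pose to reach, as a shift and turn from the pose commanded when the call began, along the tool's axes at that moment; what a row does not reach only later rows make up. A row lasts 1/8 s, in which the tool goes at most 62.5 mm and 10.7 degrees, less where a joint would pass 70% of its speed; a pose out of reach is approached as far as the arm can. A call with a gripper value outside its range is refused whole. The fingers move at their own pace and stop on an object; the grip force is fixed at half the most. Time passes only in rows, so rows that repeat a pose let the fingers close, or fill a call up. It gives the time, the measured TCP pose, the force and the opening at its end, in the units of the state.
- robot.get_obs(): the state, without advancing time (a new reading comes with each control period).
- robot.read_camera(name): name is "side" or "top"; returns (picture, depth): 480x640x3 uint8, red, green, blue; 480x640 float32, mm along the optical axis (not along the pixel's ray), 0 where there is no reading.
- robot.calibration(name): a dict with "K" (3x3 intrinsics, pixels), "R" (3x3) and "t" (3): a world point X has camera coordinates R X + t. Camera axes: x right, y down, z forward; pixel columns grow to the right and rows downward; lengths in mm; the calibration is good to about 2 mm. A picture is of the moment at which its call begins. calibration takes no time and is no camera call.
- robot.close_job(): hands the job in, once; it reports no verdict.
The state is a dict: "t": time; "joint_pos": joint angles; "dq": joint speeds; "joint_efforts": joint torques, N m; "tcp_pos": TCP position; "orientation": TCP orientation; "wrist_force": force on the tool from outside, world axes, zero at the start; "torque": the same for the moment, N m; "finger_gap": opening from 0.0 (shut) to 1.0 (fully open).
Only numpy, scipy, OpenCV 4.12 (cv2) and the standard library are available. Lean on these libraries where they do the work, as an engineer would, in place of code of your own. Each camera call takes 0.05 s, during which the arm holds its last target. There are 200 camera calls.

## Task

Take the orange puller by its black grip, slide its fork under the blue cap on the water panel and pull straight up until the cap pops off, leaving the red cap where it is and not touching the caps with the fingers. Carry the cap on the fork to the green tray, set the puller down upright in it together with the cap, and let go.

Things in the scene. Friction and masses are not known exactly. Their poses are not given: they have to be found in the camera images.
- puller_grip (a point): Centre of the black grip (30 x by 24 y by 42 z mm) atop the orange C-shaped puller; z up, x to the fork's mouth. 87 mm below it: underside of the steel U-fork on which the puller stands, 6 thick, 64 wide, slot 44 wide, tines reach 36 ahead, slot closed 24 behind; a cap's axis belongs right under the grip. Spine 44-56 behind; underside of the arm 56 above the fork's underside. 0.11-0.22 kg.
- cap_blue_mid (a point): Mid-height centre of the blue cap, 32 tall: disc 66 across, 8 thick, on a skirt 30 across, 24 tall, standing on the panel's top 40 above the bench; the fork's gap is those 24 mm. z up; x across the panel: its free edge is 60 behind, so slide the fork in along +x; valves, 21 tall, from 80 ahead. A spring detent lets go at about 7 N; after 20 of lift the cap is clear of its spigot and rides loose on the fork.
- cap_red_mid (a point): Centre, half-way up, of the red cap, the same in shape and fit, 130 mm beside the blue one on the panel (either side). It stays.
- tray_in (a point): Centre of the inner floor of the green open tray, fixed to the bench: 180 by 180 mm outside, 25 mm tall, walls and floor 5 mm. Axes along its sides, z up. With the puller standing on this floor the cap stands on its own skirt in the fork's slot.
Things that resemble listed ones, but are neither listed nor needed, are in the scene too. What is meant by the part that bears cap_blue_mid is not brown, and is the larger of those in its own colour. Of the things that look like the part that bears puller_grip, take the one that is nearest to the robot's base at the start.

How it is judged:
By the outcome, as a careful person would: the job done as asked, in the order asked, and still so for the second after the job is handed in, with the robot touching nothing.
It also fails if it takes over 53 s, if anything falls off the work surface, if the arm or the gripper's body presses on something with over 40 N, if the wrist force passes 120 N, or if a joint passes its speed limit or range.

## Working session

There is one attempt and no reset: what is moved stays moved. The work goes in short steps, Python scripts to look and compute and a tool call to move; the robot and the scene stay as the last step left them, time stands still between calls to the robot, and variables do not carry over. Pictures are saved under pics/ and viewed, about 8 in all and at most 12, crops included, and the job is handed in when it is done.

Besides the shell and the picture viewer there is one more tool, called after "Request:" as name(argument=value, ...), one argument or row to a line, values as JSON. servo_tool: Moves the arm, as the interface text tells. Its arguments: {"type":"object","properties":{"plan":{"type":"array"}},"required":["plan"]}

```bash
mkdir -p pics; cat > h.py <<'E'
import numpy as np, cv2
from bench import robot
def snap(n):
    im,d=robot.read_camera(n); c=robot.calibration(n); return im,d,c
def pts(d,c):
    v,u=np.mgrid[0:480,0:640]; K=np.array(c["K"]);
    P=np.stack([(u-K[0,2])/K[0,0]*d,(v-K[1,2])/K[1,1]*d,d],-1)
    return (P-np.array(c["t"]))@np.array(c["R"])
def save(n,im): cv2.imwrite("pics/"+n,im[:,:,::-1])
E
python3 - <<'E'
from h import *
for n in("top","side"):
    im,d,c=snap(n); save(n+"0.png",im); np.savez(n+"0.npz",im=im,d=d); C=-np.array(c["R"]).T@c["t"]; print(n,C,c["K"][0][0],(d>0).mean())
o=robot.get_obs(); print(o)
E
```

```text
top [ 440.29949664  -85.24277725 1167.58742179] 525.1281584193015 0.9959895833333333
side [ 464.17937794 -899.17995633  676.74974428] 489.085798009834 0.9961458333333333
{'t': 0.1, 'joint_pos': array([-1.15748816,  0.41789264, -0.01027183,  1.61409913,  0.00470051,
        1.11068919, -0.05302209]), 'dq': array([ 0.00041231, -0.00153871, -0.00132104, -0.00158952,  0.00067247,
       -0.00048312, -0.00021392]), 'joint_efforts': array([ 2.71257944e-03, -8.52593207e+01,  6.41221963e-01, -4.26693821e+01,
       -4.87888406e-02,  1.63105567e-02,  3.94414451e-05]), 'tcp_pos': array([274.43847167, 561.15736901, 204.90773208]), 'orientation': array([ 2.25469840e-01,  9.74250003e-01, -5.27680311e-04, -7.22396139e-05]), 'wrist_force': array([ 0.72018175, -0.63141413, -0.49393986]), 'torque': array([ 0.00996921,  0.03541259, -0.02517179]), 'finger_gap': 1.0027498187224089}
```

View pics/top0.png

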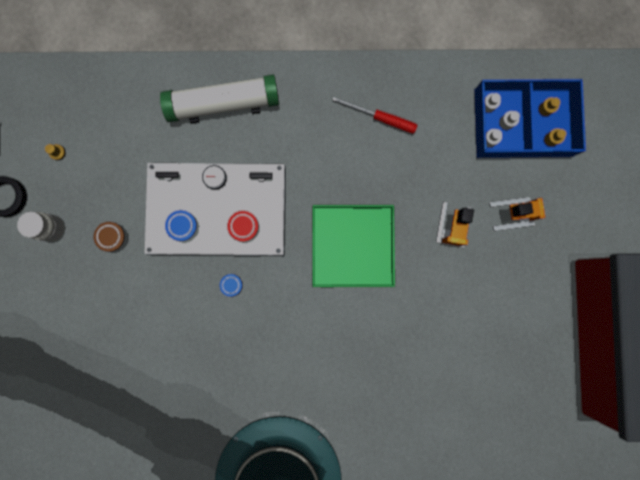

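View pics/side0.png

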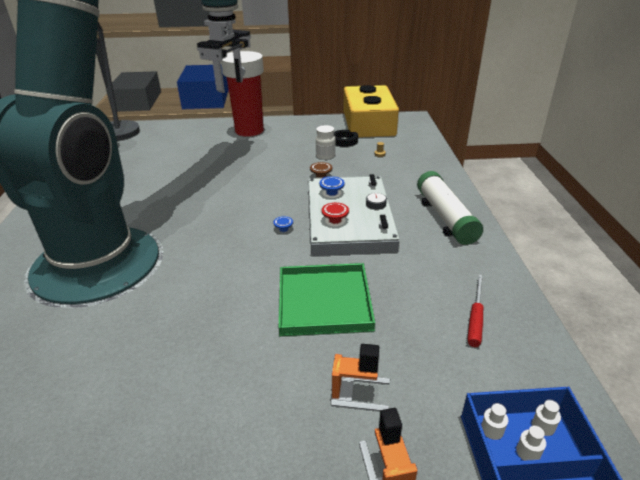

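The top view shows the panel with the blue cap at (181,226) and the red at (243,227), the tray at (353,247), and the pullers at (460,222), nearer the base, and (520,210). The small blue cap at (231,285) and the brown one are decoys. The side view shows the nearer puller upright at (360,378), mouth to +x. Next I measure them.

```bash
python3 - <<'E'
from h import *
for n in("top","side"):
    z=np.load(n+"0.npz"); im,d=z["im"],z["d"]; c=robot.calibration(n); P=pts(d,c)
    hsv=cv2.cvtColor(im,cv2.COLOR_RGB2HSV); H,S,V=[hsv[...,i].astype(int) for i in range(3)]
    X,Y,Z=P[...,0],P[...,1],P[...,2]
    def rep(name,m):
        k,l,s,_=cv2.connectedComponentsWithStats(m.astype(np.uint8))
        for i in range(1,k):
            if s[i,4]<25: continue
            q=P[l==i]; r=cv2.minAreaRect(q[:,:2].astype(np.float32))
            print(n,name,s[i,4],"mean",q.mean(0).round(1),"rect",np.round(r[0],1),np.round(r[1],1),round(r[2],1),"z",np.percentile(q[:,2],[5,50,95]).round(1))
    W=(X>300)&(X<800)&(Y>-560)&(Y<300)
    rep("capblue",W&(H>95)&(H<125)&(S>110)&(Z>60)&(Z<90)&(Y>0))
    rep("capred",W&((H<8)|(H>172))&(S>110)&(Z>60)&(Z<90)&(Y>-100))
    rep("panel",W&(S<40)&(V>100)&(Z>30)&(Z<50)&(Y>0))
    rep("tray",W&(H>50)&(H<85)&(S>100)&(Z<40)&(Y<0)&(X<600))
    rep("orange",W&(H>5)&(H<25)&(S>120)&(Y<-200)&(Z>50)&(Z<85))
    rep("grip",W&(V<60)&(Y<-200)&(Z>70)&(Z<125))
    rep("griptop",W&(V<60)&(Y<-200)&(Z>103)&(Z<125))
    rep("fork",W&(S<40)&(V>100)&(Y<-200)&(Z>-5)&(Z<15))
E
```

```text
top capblue 250 mean [545.7 192.7  71.9] rect [546.5 195.7] [63.6 61.2] 87.9 z [68.5 72.1 75.1]
top capblue 305 mean [547.1 196.8  73.2] rect [547.3 197.2] [40.2 37.9] 89.0 z [69.9 73.2 76.6]
top capred 239 mean [543.4  65.   72. ] rect [545.   65.8] [61.  61.5] 89.4 z [68.6 71.9 75.3]
top capred 313 mean [544.8  66.5  73.2] rect [544.7  66.7] [40.5 39.8] 45.0 z [70.3 73.3 76. ]
top panel 67 mean [794.7 178.6  47. ] rect [795.  176.9] [ 5.1 71.7] 6.7 z [43.8 46.9 49.7]
top panel 9240 mean [585. 140.  40.] rect [587.2 139.7] [280.4 199.6] 89.3 z [36.3 40.  43.5]
top tray 6719 mean [ 503.8 -169.5    7.3] rect [ 503.6 -168.6] [179.9 177.7] 89.3 z [ 1.4  5.3 24.8]
top orange 217 mean [ 569.8 -533.3   66.3] rect [ 574.1 -530.8] [36.4 62. ] 7.0 z [61.  65.5 75.7]
top orange 435 mean [ 529.9 -387.2   66. ] rect [ 537.7 -391.6] [42.6 68. ] 77.8 z [60.1 65.7 74.9]
top grip 203 mean [ 568.7 -510.2  101.1] rect [ 569.6 -514. ] [21.6 27.7] 7.0 z [ 77.4 106.3 110.2]
top grip 211 mean [ 557.3 -392.4  101.7] rect [ 557.8 -394.8] [22.4 27.6] 78.7 z [ 80.2 106.  110.6]
top griptop 139 mean [ 569.6 -5
[... 871 characters left out ...]
ge 732 mean [ 571.4 -539.8   66.2] rect [ 573.5 -532.3] [35.7 59.7] 8.0 z [63.6 66.  70.6]
side grip 489 mean [ 557.1 -403.4   96.8] rect [ 558.2 -397.7] [25. 28.] 78.3 z [ 74.3 102.  108.6]
side grip 653 mean [ 568.7 -522.3   98. ] rect [ 569.8 -516.9] [22.5 31.1] 7.2 z [ 74.9 104.8 109.1]
side griptop 236 mean [ 558.1 -399.   107.3] rect [ 558.3 -397.4] [23.8 28.4] 76.4 z [104.1 107.5 109. ]
side griptop 344 mean [ 569.7 -518.3  107.4] rect [ 569.9 -516.6] [22.4 30.4] 7.2 z [104.8 107.6 109.4]
side fork 38702 mean [ 522.1 -393.3    0. ] rect [ 550.  -375.7] [499.9 351.4] 0.0 z [-2.1 -0.1  2.2]
side fork 43 mean [ 734.6 -494.7   11.2] rect [ 735.1 -494.3] [ 6.7 22.3] 67.0 z [ 7.8 11.  14.6]
```

Request:
servo_tool(
  plan=[
    [[-400,-300,0,-0.258,60],[-400,-300,0,-0.258,60],[-400,-300,0,-0.258,60],[-400,-300,0,-0.258,60],[-400,-300,0,-0.258,60],[-400,-300,0,-0.258,60],[-400,-300,0,-0.258,60],[-400,-300,0,-0.258,60]],
  ],
)

```text
t: 1.1
tcp_pos: [502.6, 114.4, 205.5]
orientation: [0.098, 0.995, 0.0, 0.0]
wrist_force: [0.4, 0.0, -0.4]
finger_gap: 0.641
```

```bash
cat >> h.py <<'E'
def togo(p,yaw_jaw):
    "shift in tool axes + spin to reach TCP p with jaws along yaw_jaw (deg)"
    from scipy.spatial.transform import Rotation as Ro
    o=robot.get_obs(); R=Ro.from_quat(o["orientation"]).as_matrix()
    s=R.T@(np.array(p)-o["tcp_pos"]); a=np.degrees(np.arctan2(R[1,1],R[0,1]))
    w=(yaw_jaw-a+90)%180-90
    print("t",round(o["t"],2),"tcp",o["tcp_pos"].round(1),"jaw",a.round(2),"tilt",R[:,2].round(4),"F",o["wrist_force"].round(1),"gap",round(o["finger_gap"]*94,1),"q",o["joint_pos"].round(2))
    print("go",s.round(1),"spin",round(-np.radians(w),3))
E
python3 -c "
from h import *
togo([558,-396,150],78.7)"
```

```text
t 1.1 tcp [502.6 114.4 205.5] jaw 78.74 tilt [ 1.e-04  0.e+00 -1.e+00] F [ 0.4  0.  -0.4] gap 60.2 q [-0.47  0.22  0.21  1.89 -0.05  1.03  1.14]
go [-154.  -489.7   55.5] spin 0.001
```

Request:
servo_tool(
  plan=[
    [[-154,-490,40,0,60],[-154,-490,40,0,60],[-154,-490,40,0,60],[-154,-490,40,0,60],[-154,-490,40,0,60],[-154,-490,40,0,60],[-154,-490,40,0,60],[-154,-490,40,0,60]],
  ],
)

```text
t: 2.1
tcp_pos: [555.7, -381.1, 166.2]
orientation: [0.098, 0.995, 0.0, -0.0]
wrist_force: [1.0, 1.2, 0.2]
finger_gap: 0.637
```

```bash
python3 - <<'E'
from h import *
togo([558,-396,72],78.7)
im,d,c=snap("side"); save("s1.png",cv2.resize(im[240:480,220:540],None,fx=2.5,fy=2.5))
E
```

```text
t 2.1 tcp [ 555.7 -381.1  166.2] jaw 78.75 tilt [-3.e-04  3.e-04 -1.e+00] F [1.  1.2 0.2] gap 59.9 q [ 0.28  0.57  0.4   1.53 -0.24  1.09  2.11]
go [ -5.2 -14.2  94.2] spin 0.001
```

View pics/s1.png

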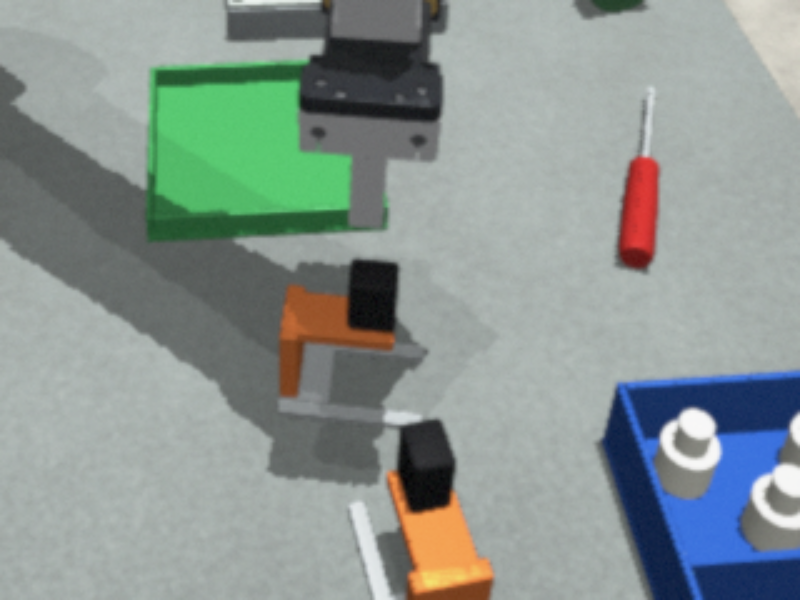

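Both pullers are upright, with the target grip at crop (373,295), directly below the fingers. I'll descend and grip.

Request:
servo_tool(
  plan=[
    [[-5,-14,0,0,60],[-5,-14,45,0,60],[-5,-14,80,0,60],[-5,-14,94,0,60],[-5,-14,94,0,60],[-5,-14,94,0,10],[-5,-14,94,0,10],[-5,-14,94,0,10]],
  ],
)

```text
t: 3.15
tcp_pos: [558.2, -394.2, 73.4]
orientation: [0.098, 0.995, -0.0, 0.0]
wrist_force: [0.4, -0.5, -0.4]
finger_gap: 0.355
```

Request:
servo_tool(
  plan=[
    [[0,0,0,0,10],[0,0,0,0,10],[0,0,0,0,10],[0,0,0,0,10],[0,0,-20,0,10],[0,0,-50,0,10],[0,0,-80,0,10],[0,0,-80,0,10]],
  ],
)

```text
t: 4.15
tcp_pos: [558.9, -394.9, 156.1]
orientation: [0.098, 0.995, -0.001, 0.002]
wrist_force: [0.4, 0.4, -2.1]
finger_gap: 0.255
```

```bash
python3 - <<'E'
from h import *
togo([430,196,119],89.1)
for n in("top","side"):
    im,d,c=snap(n); save(n+"2.png",im); P=pts(d,c)
    hsv=cv2.cvtColor(im,cv2.COLOR_RGB2HSV); H,S=hsv[...,0],hsv[...,1]
    m=(H>5)&(H<25)&(S>120)&(P[...,1]>-470)&(P[...,1]<-330)&(P[...,0]>450)&(P[...,0]<620)
    q=P[m]; print(n,m.sum(),np.percentile(q,[3,50,97],axis=0).round(1) if m.sum() else "")
    if n=="side": save("s2.png",cv2.resize(im[200:440,220:540],None,fx=2.5,fy=2.5))
E
```

```text
t 4.15 tcp [ 558.9 -394.9  156.1] jaw 78.73 tilt [ 0.0038 -0.0023 -1.    ] F [ 0.4  0.4 -2.1] gap 24.0 q [ 0.3   0.59  0.4   1.51 -0.25  1.08  2.13]
go [242.1 554.3  35.2] spin -0.181
top 185 [[ 509.8 -387.   107. ]
 [ 537.4 -372.6  148.6]
 [ 580.6 -355.3  286.5]]
side 913 [[ 503.  -412.   100. ]
 [ 523.  -402.2  146.5]
 [ 567.1 -372.5  156.5]]
```

View pics/s2.png

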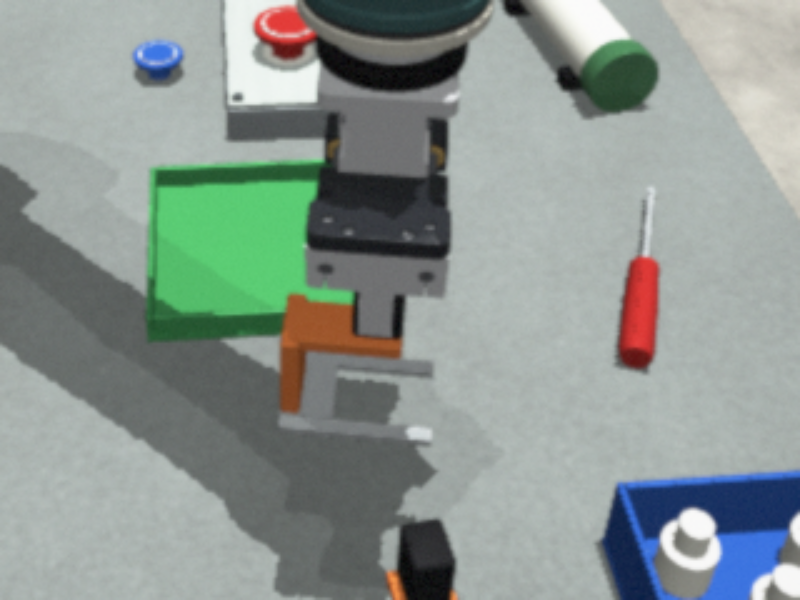

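Request:
servo_tool(
  plan=[
    [[6,17,-10,0,10],[19,50,-24,0,10],[36,95,-24,-0.04,10],[53,140,-24,-0.08,10],[70,185,-24,-0.12,10],[87,230,-24,-0.16,10],[104,275,-24,-0.181,10],[121,320,-24,-0.181,10]],
  ],
)

```text
t: 5.25
tcp_pos: [500.6, -54.2, 176.7]
orientation: [0.007, 1.0, 0.0, -0.0]
wrist_force: [1.8, 0.1, -2.2]
finger_gap: 0.253
```

```bash
python3 -c "
from h import *
togo([460,196,180],89.1)"
```

```text
t 5.25 tcp [500.6 -54.2 176.7] jaw 89.17 tilt [-4.e-04  2.e-04 -1.e+00] F [ 1.8  0.1 -2.2] gap 23.8 q [-0.21  0.24  0.3   1.95 -0.08  0.97  1.68]
go [ 44.2 249.6  -3.3] spin 0.001
```

Request:
servo_tool(
  plan=[
    [[8,45,-3,0,10],[16,90,-3,0,10],[24,135,-3,0,10],[32,180,-3,0,10],[38,215,-3,0,10],[42,238,-3,0,10],[44,250,-3,0,10],[44,250,-3,0,10]],
  ],
)

```text
t: 6.25
tcp_pos: [461.2, 194.3, 179.6]
orientation: [0.007, 1.0, -0.0, -0.0]
wrist_force: [0.1, 0.1, -1.4]
finger_gap: 0.258
```

Request:
servo_tool(
  plan=[
    [[0,0,10,0,10],[0,0,25,0,10],[0,0,40,0,10],[0,0,52,0,10],[0,0,58,0,10],[0,0,58,0,10],[0,0,58,0,10],[0,0,58,0,10]],
  ],
)

```text
t: 7.25
tcp_pos: [461.9, 194.2, 122.0]
orientation: [0.008, 1.0, 0.0, 0.0]
wrist_force: [-0.6, -0.4, -1.7]
finger_gap: 0.253
```

```bash
python3 - <<'E'
from h import *
togo([547,196,122],89.1)
for n in("top","side"):
    im,d,c=snap(n); save(n+"3.png",im); P=pts(d,c); np.savez(n+"3.npz",im=im,d=d)
    hsv=cv2.cvtColor(im,cv2.COLOR_RGB2HSV); H,S,V=[hsv[...,i].astype(int) for i in range(3)]
    X,Y,Z=P[...,0],P[...,1],P[...,2]
    w=(X>385)&(X<500)&(Y>150)&(Y<240)
    for nm,m in(("orange",w&(H>5)&(H<25)&(S>120)),("fork",w&(S<45)&(V>90)&(Z>43)&(Z<62)),("under",w&(Z>43)&(Z<65)&(S<60))):
        q=P[m]; print(n,nm,m.sum(),np.percentile(q,[3,50,97],axis=0).round(1).tolist() if m.sum() else "")
    v=slice(140,300) if n=="side" else slice(140,300)
    if n=="side": a=cv2.resize(im[130:260,240:420],None,fx=4,fy=4)
    else: a=cv2.resize(im[150:280,110:290],None,fx=4,fy=4)
    save(n+"3c.png",a)
E
```

```text
t 7.25 tcp [461.9 194.2 122. ] jaw 89.1 tilt [ 6.e-04  3.e-04 -1.e+00] F [-0.6 -0.4 -1.7] gap 23.8 q [-0.57  0.3   0.13  2.   -0.05  0.84  1.14]
go [-85.    3.1   0.1] spin -0.0
top orange 231 [[409.3, 170.5, 82.1], [417.4, 187.9, 115.2], [432.2, 210.1, 131.7]]
top fork 43 [[409.2, 164.0, 52.0], [419.7, 170.1, 55.0], [427.8, 186.9, 57.4]]
top under 80 [[409.2, 161.8, 52.1], [421.8, 171.1, 55.5], [431.7, 189.0, 58.6]]
side orange 275 [[409.2, 169.6, 66.3], [423.9, 178.7, 113.1], [475.5, 205.6, 118.8]]
side fork 253 [[416.5, 161.3, 49.2], [445.8, 194.3, 54.0], [496.3, 223.8, 57.0]]
side under 307 [[415.1, 159.1, 49.0], [445.8, 182.6, 53.8], [495.1, 223.5, 57.1]]
```

View pics/side3c.png

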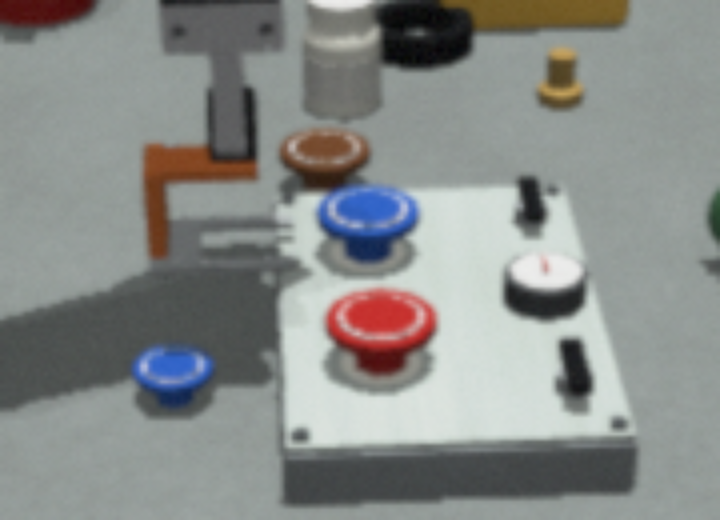

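View pics/top3c.png

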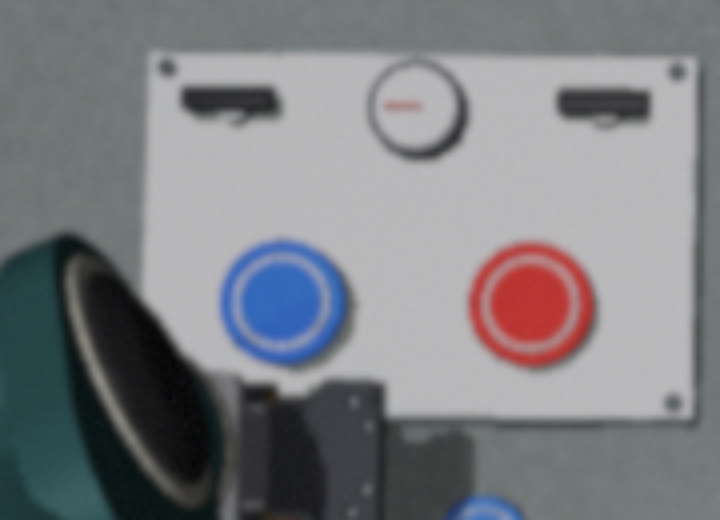

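The side crop shows the fork level, its top at about z 54, with the tips short of the blue cap's skirt at crop (368,245). The top crop shows the blue cap at (285,303), untouched. I'll slide in.

Request:
servo_tool(
  plan=[
    [[-8,1,0,0,10],[-20,1,0,0,10],[-34,1,0,0,10],[-48,1,0,0,10],[-62,1,0,0,10],[-74,1,0,0,10],[-82,1,0,0,10],[-85,1,0,0,10]],
  ],
)

```text
t: 8.35
tcp_pos: [547.1, 193.7, 121.5]
orientation: [0.008, 1.0, -0.0, -0.0]
wrist_force: [-0.4, 0.6, -2.7]
finger_gap: 0.254
```

```bash
python3 - <<'E'
from h import *
togo([547,196,122],89.1)
im,d,c=snap("side"); save("side4c.png",cv2.resize(im[130:260,240:420],None,fx=4,fy=4))
E
```

```text
t 8.35 tcp [547.1 193.7 121.5] jaw 89.08 tilt [-1.e-04 -2.e-04 -1.e+00] F [-0.4  0.6 -2.7] gap 23.8 q [-0.5   0.43  0.14  1.81 -0.07  0.91  1.22]
go [ 0.1  2.3 -0.5] spin -0.0
```

View pics/side4c.png

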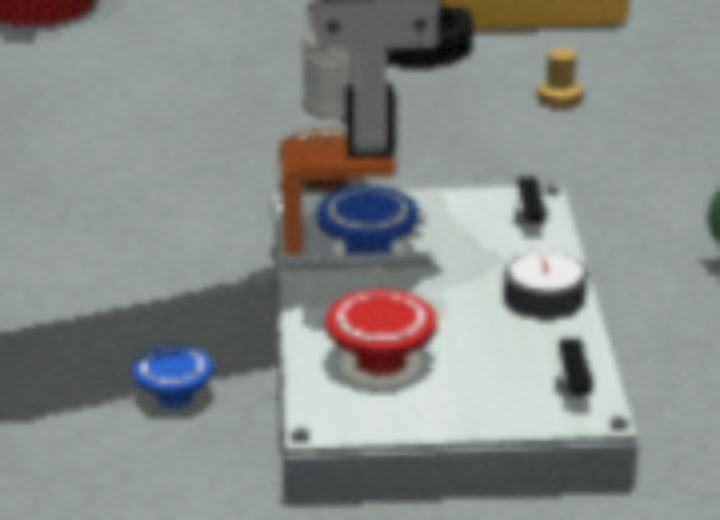

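The fork is under the blue disc, with the tine in front of the skirt at (370,258). Pulling straight up now, gently.

Request:
servo_tool(
  plan=[
    [[0,0,-4,0,10],[0,0,-8,0,10],[0,0,-12,0,10],[0,0,-16,0,10],[0,0,-20,0,10],[0,0,-25,0,10],[0,0,-30,0,10],[0,0,-36,0,10]],
  ],
)

```text
t: 9.4
tcp_pos: [546.8, 193.7, 158.1]
orientation: [0.008, 1.0, 0.0, 0.0]
wrist_force: [0.1, -0.2, -2.9]
finger_gap: 0.253
```

Request:
servo_tool(
  plan=[
    [[0,0,-6,0,10],[0,0,-14,0,10],[0,0,-22,0,10],[0,0,-30,0,10],[0,0,-36,0,10],[0,0,-40,0,10],[0,0,-40,0,10],[0,0,-40,0,10]],
  ],
)

```text
t: 10.4
tcp_pos: [546.6, 193.7, 197.4]
orientation: [0.008, 1.0, -0.0, -0.0]
wrist_force: [-0.1, 0.4, -2.7]
finger_gap: 0.259
```

```bash
python3 - <<'E'
from h import *
togo([503.5,-169.3,190],89.5)
im,d,c=snap("side"); P=pts(d,c); save("side5c.png",cv2.resize(im[110:260,240:420],None,fx=4,fy=4))
hsv=cv2.cvtColor(im,cv2.COLOR_RGB2HSV); H,S,V=[hsv[...,i].astype(int) for i in range(3)]
for nm,m in(("blue",(H>95)&(H<125)&(S>110)),("orange",(H>5)&(H<25)&(S>120))):
    m&=(P[...,2]>60)&(P[...,2]<200)&(P[...,1]>140)&(P[...,1]<250)&(P[...,0]>450)&(P[...,0]<620); q=P[m]; print(nm,len(q),np.percentile(q,[3,50,97],axis=0).round(1).tolist() if len(q) else "")
E
```

```text
t 10.4 tcp [546.6 193.7 197.4] jaw 89.1 tilt [-4.e-04 -2.e-04 -1.e+00] F [-0.1  0.4 -2.7] gap 24.3 q [-0.51  0.35  0.15  1.74 -0.06  1.06  1.21]
go [  37.3 -363.6    7.5] spin -0.007
blue 223 [[518.2, 163.9, 111.4], [545.9, 186.1, 137.8], [573.7, 219.2, 140.8]]
orange 292 [[493.7, 169.0, 138.8], [512.5, 178.0, 188.2], [559.3, 207.8, 192.8]]
```

View pics/side5c.png

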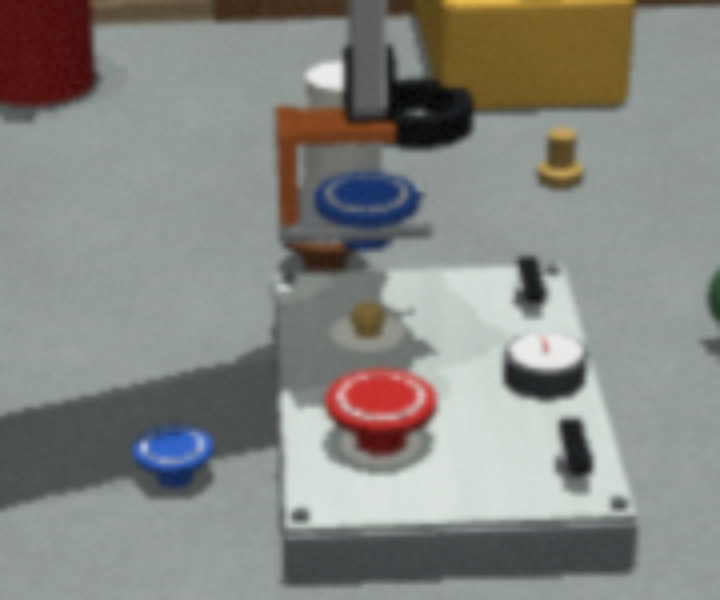

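The cap is on the fork, the spigot is bare at (367,320), and the red cap is seated. Next is a gentle carry to the tray.

Request:
servo_tool(
  plan=[
    [[0,-4,0,0,10],[1,-12,0,0,10],[2,-24,0,0,10],[3,-40,0,0,10],[4,-58,0,0,10],[5,-76,0,0,10],[7,-94,0,0,10],[8,-112,0,0,10]],
  ],
)

```text
t: 11.45
tcp_pos: [536.8, 80.6, 197.7]
orientation: [0.008, 1.0, -0.0, 0.0]
wrist_force: [0.4, 0.2, -2.4]
finger_gap: 0.253
```

Request:
servo_tool(
  plan=[
    [[1,-18,0,0,10],[3,-36,0,0,10],[4,-54,0,0,10],[5,-72,0,0,10],[7,-90,0,0,10],[8,-108,0,0,10],[9,-126,0,0,10],[11,-144,0,0,10]],
  ],
)

```text
t: 12.45
tcp_pos: [523.6, -63.2, 197.7]
orientation: [0.008, 1.0, -0.0, 0.0]
wrist_force: [0.1, -0.2, -2.9]
finger_gap: 0.255
```

Request:
servo_tool(
  plan=[
    [[1,-18,0,0,10],[3,-36,0,0,10],[4,-54,0,0,10],[5,-70,0,0,10],[6,-84,0,0,10],[7,-96,0,0,10],[8,-104,0,0,10],[8,-108,0,0,10]],
  ],
)

```text
t: 13.45
tcp_pos: [513.9, -170.1, 197.7]
orientation: [0.008, 1.0, -0.0, -0.0]
wrist_force: [-0.1, -0.2, -3.0]
finger_gap: 0.254
```

```bash
python3 - <<'E'
from h import *
togo([513,-169.3,79],89.1)
im,d,c=snap("side"); P=pts(d,c); save("side6c.png",cv2.resize(im[180:350,230:430],None,fx=4,fy=3.5))
hsv=cv2.cvtColor(im,cv2.COLOR_RGB2HSV); H,S,V=[hsv[...,i].astype(int) for i in range(3)]
for nm,m in(("blue",(H>95)&(H<125)&(S>110)),("orange",(H>5)&(H<25)&(S>120))):
    m&=(P[...,2]>60)&(P[...,2]<200)&(P[...,1]>-240)&(P[...,1]<-110)&(P[...,0]>420)&(P[...,0]<620); q=P[m]; print(nm,len(q),np.percentile(q,[3,50,97],axis=0).round(1).tolist() if len(q) else "")
E
```

```text
t 13.45 tcp [ 513.9 -170.1  197.7] jaw 89.09 tilt [-0. -0. -1.] F [-0.1 -0.2 -3. ] gap 23.9 q [-0.02  0.29  0.33  1.84 -0.11  1.03  1.92]
go [  0.9   0.8 118.7] spin -0.0
blue 451 [[484.7, -199.2, 134.0], [513.1, -174.9, 138.9], [542.5, -148.8, 141.1]]
orange 533 [[460.6, -193.1, 141.8], [477.0, -184.7, 189.7], [523.8, -156.7, 192.3]]
```

View pics/side6c.png

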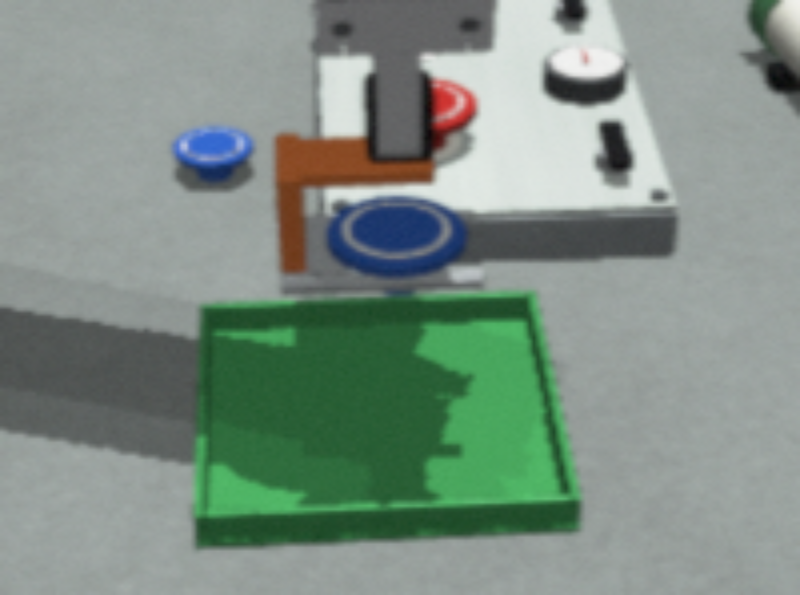

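The cap sits centred on the fork above the tray. Lowering.

Request:
servo_tool(
  plan=[
    [[0,0,5,0,10],[0,0,15,0,10],[0,0,28,0,10],[0,0,42,0,10],[0,0,56,0,10],[0,0,68,0,10],[0,0,77,0,10],[0,0,82,0,10]],
  ],
)

```text
t: 14.5
tcp_pos: [513.9, -169.8, 115.1]
orientation: [0.008, 1.0, -0.0, -0.0]
wrist_force: [0.9, -0.3, -2.4]
finger_gap: 0.252
```

Request:
servo_tool(
  plan=[
    [[0,0,4,0,10],[0,0,9,0,10],[0,0,14,0,10],[0,0,20,0,10],[0,0,26,0,10],[0,0,31,0,10],[0,0,34,0,10],[0,0,36,0,10]],
  ],
)

```text
t: 15.5
tcp_pos: [514.0, -169.8, 79.5]
orientation: [0.008, 1.0, -0.0, -0.0]
wrist_force: [-0.8, -0.1, -1.4]
finger_gap: 0.252
```

Request:
servo_tool(
  plan=[
    [[0,0,0.5,0,10],[0,0,0.5,0,10],[0,0,1,0,10],[0,0,1,0,10],[0,0,1.5,0,10],[0,0,1.5,0,10],[0,0,1.5,0,10],[0,0,1.5,0,10]],
  ],
)

```text
t: 16.5
tcp_pos: [514.0, -169.8, 78.2]
orientation: [0.008, 1.0, -0.0, 0.0]
wrist_force: [-0.6, -0.9, -2.3]
finger_gap: 0.252
```

```bash
cat > chk.py <<'E'
from h import *
import sys
togo([513,-169.3,79],89.1)
im,d,c=snap("side"); P=pts(d,c); save(sys.argv[1],cv2.resize(im[180:350,230:430],None,fx=4,fy=3.5))
hsv=cv2.cvtColor(im,cv2.COLOR_RGB2HSV); H,S,V=[hsv[...,i].astype(int) for i in range(3)]
for nm,m in(("blue",(H>95)&(H<125)&(S>110)),("orange",(H>5)&(H<25)&(S>120))):
    m&=(P[...,2]>10)&(P[...,2]<200)&(P[...,1]>-250)&(P[...,1]<-100)&(P[...,0]>420)&(P[...,0]<620); q=P[m]; print(nm,len(q),np.percentile(q,[3,50,97],axis=0).round(1).tolist() if len(q) else "")
E
python3 chk.py side7c.png
```

```text
t 16.5 tcp [ 514.  -169.8   78.2] jaw 89.1 tilt [ 1.e-04 -1.e-04 -1.e+00] F [-0.6 -0.9 -2.3] gap 23.7 q [ 0.02  0.44  0.3   1.94 -0.18  0.78  1.97]
go [ 1.   0.5 -0.8] spin -0.0
blue 376 [[485.2, -199.5, 12.8], [514.1, -179.8, 36.9], [542.3, -157.7, 39.5]]
orange 504 [[460.8, -192.9, 23.1], [478.3, -183.6, 70.2], [523.7, -154.6, 73.3]]
```

View pics/side7c.png

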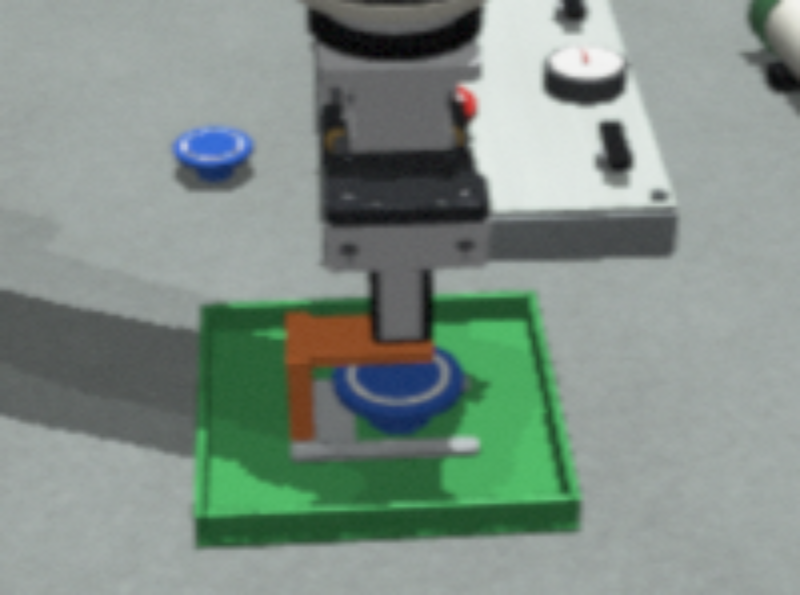

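The cap stands on the tray floor (top at z 37). The fork isn't bearing on it yet, so I'll creep down.

Request:
servo_tool(
  plan=[
    [[0,0,0.3,0,10],[0,0,0.5,0,10],[0,0,0.7,0,10],[0,0,0.9,0,10],[0,0,1,0,10],[0,0,1,0,10],[0,0,1,0,10],[0,0,1,0,10]],
  ],
)

```text
t: 17.55
tcp_pos: [514.0, -169.9, 77.7]
orientation: [0.008, 1.0, 0.0, 0.0]
wrist_force: [-4.2, 1.0, 10.1]
finger_gap: 0.254
```

Contact at about 10 N. Now opening, then straight up.

Request:
servo_tool(
  plan=[
    [[0,0,-0.5,0,10],[0,0,-0.5,0,30],[0,0,-0.5,0,44],[0,0,-0.5,0,60],[0,0,-0.5,0,60],[0,0,-0.5,0,60],[0,0,-0.5,0,60],[0,0,-0.5,0,60]],
  ],
)

```text
t: 18.55
tcp_pos: [514.0, -169.8, 77.7]
orientation: [0.008, 1.0, -0.0, 0.0]
wrist_force: [-0.6, 0.3, 0.7]
finger_gap: 0.641
```

Request:
servo_tool(
  plan=[
    [[0,0,-8,0,60],[0,0,-25,0,60],[0,0,-50,0,60],[0,0,-80,0,60],[0,0,-110,0,60],[0,0,-140,0,60],[0,0,-150,0,60],[0,0,-150,0,60]],
  ],
)

```text
t: 19.55
tcp_pos: [514.1, -169.8, 228.3]
orientation: [0.008, 1.0, -0.0, 0.001]
wrist_force: [-0.2, -0.4, 0.7]
finger_gap: 0.638
```

```bash
python3 chk.py side8c.png; python3 - <<'E'
from h import *
im,d,c=snap("side"); P=pts(d,c); hsv=cv2.cvtColor(im,cv2.COLOR_RGB2HSV); H,S=hsv[...,0].astype(int),hsv[...,1]
m=((H<8)|(H>172))&(S>110)&(P[...,2]>45)&(P[...,2]<120)&(abs(P[...,1]-65)<60)&(abs(P[...,0]-545)<60)
print("red",m.sum(),np.percentile(P[m],[3,50,97],axis=0).round(1).tolist())
E
```

```text
t 19.55 tcp [ 514.1 -169.8  228.3] jaw 89.1 tilt [ 1.2e-03 -2.0e-04 -1.0e+00] F [-0.2 -0.4  0.7] gap 60.0 q [-0.02  0.25  0.34  1.81 -0.09  1.1   1.9 ]
go [  1.3   0.5 149.3] spin -0.0
blue 379 [[485.1, -199.3, 28.4], [514.7, -179.3, 36.8], [543.0, -157.8, 39.5]]
orange 502 [[460.8, -192.5, 21.4], [478.6, -183.5, 69.7], [523.9, -155.3, 73.9]]
red 205 [[516.3, 34.3, 47.3], [551.4, 54.2, 71.0], [572.8, 88.7, 74.6]]
```

View pics/side8c.png

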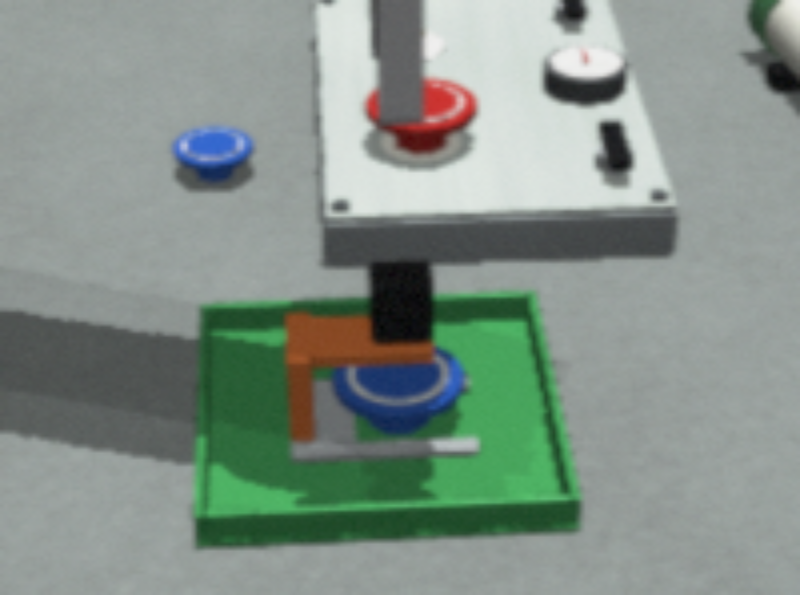

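The puller stands upright in the tray with the cap in its slot, the gripper is well clear, and the red cap is still seated. Handing in.

```bash
python3 -c "
from bench import robot
print(robot.close_job())"
```

```text
the job is handed in; nothing more can be done
None
```

The job is done and handed in at about 19.6 s of the 53 s allowed. I took the puller nearest the base by its black grip, slid its fork under the blue cap, and pulled straight up until the cap popped off. I then carried the cap on the fork to the green tray, set both down and let go.

**Last checks, after letting go:**
- **Puller:** it stands upright, with its arm top at about z 70, as expected on the tray floor.
- **Blue cap:** it stands on its own skirt in the fork's slot, with its top at about z 37 as expected.
- **Red cap:** it is still seated at about (545, 62), with its top at about z 71.
- **Gripper:** it is open and about 120 mm above the puller, touching nothing, with about 0.7 N at the wrist.

The highest wrist force I read between moves was about 11 N, when pressing the fork onto the tray floor. I did not read the force within the pull, so the pop-off itself is known only from the picture of the bare spigot. No check failed or disagreed.

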